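Put the mixed-up gearbox parts back in their own dishes

ROBOT

A 6-joint arm with a two-finger parallel gripper is mounted at the origin on the work surface. World frame = base frame: x ahead of the robot, y to its left, z up, the work surface at z = 0. Lengths are in m, angles in degrees, forces in N, time in s.
With the tool pointing down it reaches from about 0.35 to 0.875 m from the base axis. Payload 4.2 kg.
Tool frame: the origin (TCP) lies where the fingers leave the gripper's body, on its centre line; the fingertips stand 70 mm ahead of it and the grasp point (between the pads) lies 51 mm ahead of it; z points along the fingers, y is the direction in which the jaws open and shut (so a half turn about z gives the same grasp; the last joint's range is limited). The gripper opens to 87 mm and grips with 3 to 60 N. Pads are 19 mm wide; open, the fingers measure 117 mm over their backs; the gripper's body (75 mm by 190 mm) begins 51 mm behind the grasp point.
Start: joints at [78.243, 22.042, 0.453, 0, -68.411, -14.817], TCP at [0.28, 0.559, 0.292] pointing down, gripper open.
Joint ranges: [-179.83, 179.83], [-69.29, 118.12], [-61.27, 80.66], [-181.25, 117.63], [-171.15, -9.14], [-177.46, 177.46]. Speed limits (degrees/s): [159.86, 159.86, 180, 180, 180, 180].

INTERFACE

Orientations are given as a 3x3 rotation matrix whose columns are the frame's x, y, z axes.
In Python, from station import sense, capture, camera_model, finish_job gives the robot as it stands.
- The arm moves only by the shell command python3 -m inch 'ROWS'. ROWS is JSON, a list of rows, each an object with "hand": the closure, from 0 (fully open) to 1 (shut); "slide": the shift along the world's x, y, z in cm, a list of three; "yaw": the turn about the world's z in rad. A call has 1 to 10 rows; each row is the pose to reach, as a shift and turn from the pose commanded when the call began; what a row does not reach only later rows make up. A row lasts 1/8 s, in which the tool goes at most 62.5 mm and 10.7 degrees, less where a joint would pass 70% of its speed; a pose out of reach is approached as far as the arm can. A call with a gripper value outside its range is refused whole. The fingers move at their own pace and stop on an object; the grip force is fixed at half the most. Time passes only in rows, so rows that repeat a pose let the fingers close. It gives the time, the measured TCP pose, the force and the opening at its end, in the units of the state.
- sense(): the state, without advancing time (a new reading comes with each control period).
- capture(name): name is "side" or "top"; returns the picture (384x512x3 uint8, blue, green, red); there is no depth.
- camera_model(name): a dict with "mtx" (3x3 intrinsics, pixels), "xyz" and "orientation" of the camera in the world. Camera axes: x right, y up, looking along -z (the intrinsics and any distortion apply to the point x, -y, -z); pixel columns grow to the right and rows downward; lengths in m; the calibration is good to about 2 mm. A picture is of the moment at which its call begins. camera_model takes no time and is no camera call.
- finish_job(): hands the job in, once; it reports no verdict.
The state is a dict: "time_s": time; "joints": joint angles; "joint_velocities": joint speeds; "effort": joint torques, N m; "tcp_pos": TCP position; "ee_rot": TCP orientation; "wrist_force": force on the tool from outside, world axes, zero at the start; "moment": the same for the moment, N m; "gripper_width": opening from 0.0 (shut) to 1.0 (fully open).
Only numpy, scipy, OpenCV 4.12 (cv2) and the standard library are available. Lean on these libraries where they do the work, as an engineer would, in place of code of your own. Each camera call takes 0.05 s, during which the arm holds its last target. There are 200 camera calls.

TASK

Three gearbox parts have been put back in the wrong dishes: each must end standing upright in the dish of the colour it is daubed with. First park one of them on the free round black rubber mat, then shift the others round, and finish with the mat empty. Set the parts down instead of dropping them, don't tip them over, and leave the pinion, the stack of clutch discs and the green tin where they stand.

Things in the scene. Friction and masses are not known exactly. Their poses are not given: they have to be found in the camera images.
- flange: Bright splined drive flange, daubed YELLOW on the upper face of its foot and on its top: a foot disc 78 mm in diameter and 10 mm thick, a boss 46 mm in diameter up to 18 mm, then an upright splined stub 32 mm in diameter from 18 to 75 mm (its top). Grip the stub. 0.45 to 0.9 kg, round, any grasp yaw. Origin: centre of its underside; z up. Starts upright in a dish of another colour.
- gear: Dark double gear, daubed BLUE on the upper face of its big gear and on its top: big gear 78 mm in diameter, 18 mm thick, a neck 38 mm in diameter up to 26 mm, then a small gear 46 mm in diameter from 26 to 66 mm (its top). Grip the small gear. 0.45 to 0.9 kg, round, any grasp yaw. Origin: centre of its underside; z up. Starts upright in a dish of another colour.
- sleeve: Rust-brown flanged sleeve, daubed RED on the upper face of its foot and on its top rim: foot disc 78 mm in diameter, 9 mm thick, then a barrel 50 mm in diameter from 9 to 65 mm (its top). Grip the barrel. 0.45 to 0.9 kg, round, any grasp yaw. Origin: centre of its underside; z up. Starts upright in a dish of another colour.
- dish_yellow: Fixed round shallow parts dish painted yellow, 118 mm across, rim 14 mm high and 6 mm thick, inside 106 mm across, flat floor 4 mm above the bench. Origin: centre of its underside, on the bench; z up. It holds only one of the three parts at a time. At the start another colour's part stands in its middle.
- dish_blue: Fixed round shallow parts dish painted blue, 118 mm across, rim 14 mm high and 6 mm thick, inside 106 mm across, flat floor 4 mm above the bench. Origin: centre of its underside, on the bench; z up. It holds only one of the three parts at a time. At the start another colour's part stands in its middle.
- dish_red: Fixed round shallow parts dish painted red, 118 mm across, rim 14 mm high and 6 mm thick, inside 106 mm across, flat floor 4 mm above the bench. Origin: centre of its underside, on the bench; z up. It holds only one of the three parts at a time. At the start another colour's part stands in its middle.
- mat: The free spot: a fixed round black rubber mat, 132 mm across, 4 mm thick, empty at the start. Origin: centre of its underside, on the bench; z up.
- pinion: Bystander, leave alone: loose black bevel pinion standing upright, gear 56 mm in diameter and 28 mm high below, shaft 26 mm in diameter above, 90 mm tall in all. Origin: centre of its underside.
- discs: Bystander, leave alone: loose grey-brown stack of clutch discs (one piece), 63 mm in diameter, 38 mm high. Origin: centre of its underside.
- tin: Bystander, leave alone: loose green round tin, 60 mm in diameter, 85 mm high. Origin: centre of its underside.
There are look-alikes about, which are no part of the job. What is shaped like the sleeve but turquoise is not meant. There is more than one size of the dish_yellow; the one meant has the size given above.

How it is judged:
By the outcome, as a careful person would: the job done as asked, in the order asked, and still so for the second after the job is handed in, with the robot touching nothing.
It also fails if it takes over 128 s, if anything falls off the work surface, if the arm or the gripper's body presses on something with over 40 N, if the wrist force passes 120 N, or if a joint passes its speed limit or range.

## Working session

There is one attempt and no reset: what is moved stays moved. The work goes in short steps, Python scripts to look and compute and a shell command to move; the robot and the scene stay as the last step left them, time stands still between calls to the robot, and variables do not carry over. Pictures are saved under pics/ and viewed, about 12 in all and at most 16, crops included, and the job is handed in when it is done.

```bash
mkdir -p pics; python3 - <<'E'
from station import *
import cv2
for n in("top","side"):
    cv2.imwrite(f"pics/{n}0.png",cv2.resize(capture(n),(800,600),interpolation=cv2.INTER_CUBIC)); print(camera_model(n))
print(sense())
E
```

```text
{'mtx': array([[488.17256944,   0.        , 251.45148862],
       [  0.        , 488.17256944, 192.18894475],
       [  0.        ,   0.        ,   1.        ]]), 'xyz': array([0.3988325 , 0.01226195, 1.41068354]), 'orientation': array([[-0.024139  ,  0.99562817, -0.0902322 ],
       [-0.99969101, -0.02457564, -0.00373111],
       [-0.00593231,  0.09011426,  0.99591377]])}
{'mtx': array([[488.9871427 ,   0.        , 261.97480995],
       [  0.        , 488.9871427 , 176.93824149],
       [  0.        ,   0.        ,   1.        ]]), 'xyz': array([ 0.04383294, -0.9031052 ,  0.9298248 ]), 'orientation': array([[ 0.89954694,  0.28361475, -0.33223181],
       [-0.43681349,  0.5893339 , -0.6796172 ],
       [ 0.003046  ,  0.75647091,  0.65402025]])}
{'time_s': 0.1, 'joints': array([ 7.82422451e+01,  2.20874991e+01,  3.90116481e-01, -2.28986211e-02,
       -6.84121136e+01, -1.48157113e+01]), 'joint_velocities': array([-0.04388824, -0.03209082,  0.2326609 ,  0.18737745, -0.00124677,
       -0.0496306 ]), 'effort': array([-3.58360603e-05, -3.91691351e+01,  1.87934732e+01,  4.23181862e+00,
        1.34661605e-02, -7.41138547e-05]), 'tcp_pos': array([0.27941082, 0.55863873, 0.29128021]), 'ee_rot': array([[ 8.94295600e-01, -4.47476047e-01, -7.53245641e-04],
       [-4.47476663e-01, -8.94293807e-01, -1.79521602e-03],
       [ 1.29693258e-04,  1.94251363e-03, -9.99998105e-01]]), 'wrist_force': array([-0.6129552 , -0.7199085 , -0.25254864]), 'moment': array([0.06057715, 0.00327802, 0.05641077]), 'gripper_width': 0.9980875796773389}
```

View pics/top0.png

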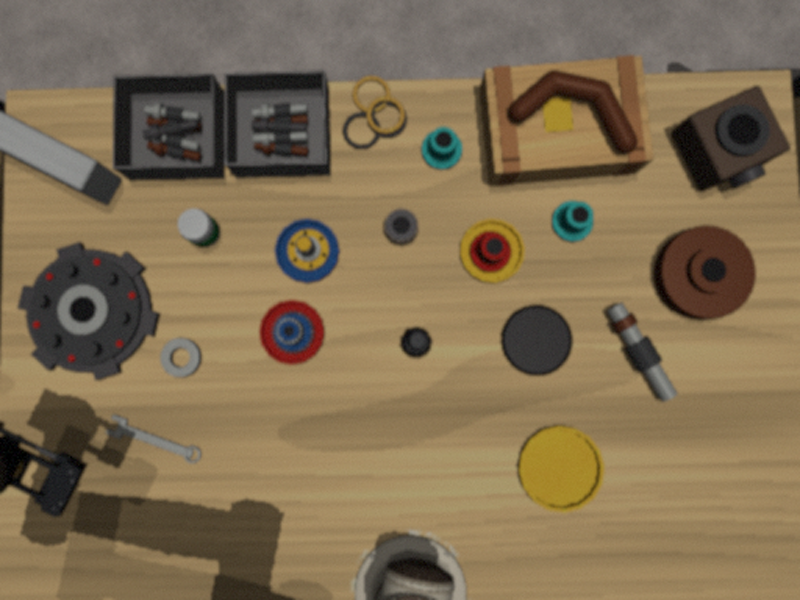

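View pics/side0.png

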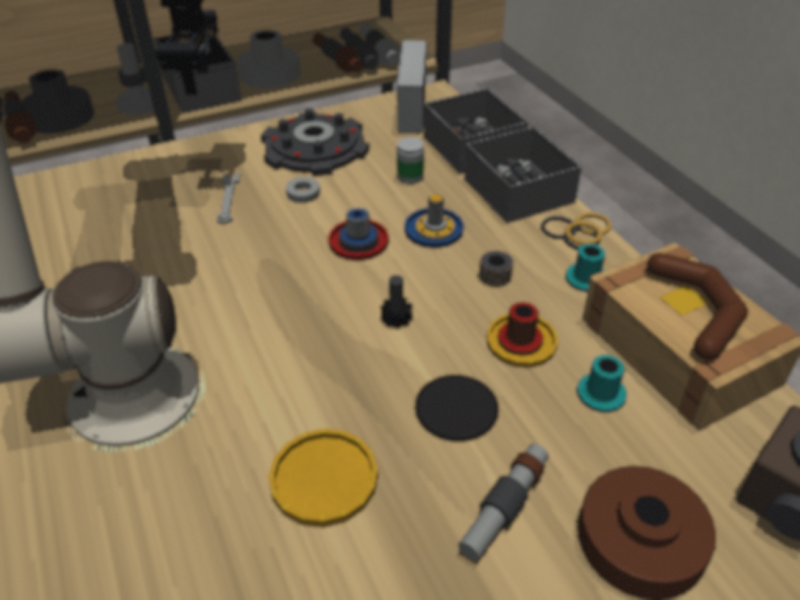

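The top view (800x600 scale) shows the sleeve in the yellow dish at (491,251), the flange in blue at (307,250) and the gear in red at (292,332). The mat is at (537,340), the pinion at (416,342), the discs at (400,226) and the tin at (198,228). The larger yellow dish at (560,467) is the decoy. Next I'll measure positions.

```bash
cat > h.py <<'E'
from station import *
import cv2, numpy as np
def ray(cam,uv,z):
    c=camera_model(cam);K=c["mtx"];R=c["orientation"]
    d=R@np.array([(uv[0]-K[0,2])/K[0,0],-(uv[1]-K[1,2])/K[1,1],-1.])
    return c["xyz"]+d*(z-c["xyz"][2])/d[2]
def proj(cam,p):
    c=camera_model(cam);K=c["mtx"];q=c["orientation"].T@(np.asarray(p,float)-c["xyz"])
    return np.array([K[0,2]+K[0,0]*q[0]/-q[2],K[1,2]-K[1,1]*q[1]/-q[2]])
RNG={"red":[((0,110,50),(7,255,255)),((172,110,50),(180,255,255))],"yellow":[((18,150,90),(32,255,255))],
 "blue":[((98,110,40),(125,255,255))],"dark":[((0,0,0),(180,110,75))]}
def mask(img,c):
    h=cv2.cvtColor(img,cv2.COLOR_BGR2HSV);return sum(cv2.inRange(h,a,b) for a,b in RNG[c])
def blob(img,c,xyz,r,cam="top"):
    """ellipse of the hull of colour c within r px of the world point"""
    u=proj(cam,xyz);roi=np.zeros(img.shape[:2],np.uint8);cv2.circle(roi,tuple(int(round(v)) for v in u),r,255,-1)
    m=mask(img,c)&roi;pts=cv2.findNonZero(m)
    if pts is None or len(pts)<8:return None
    return cv2.fitEllipse(cv2.convexHull(pts)),len(pts)
def draw(img,cam,p,r,z,col=(255,255,255)):
    q=[proj(cam,[p[0]+r*np.cos(a),p[1]+r*np.sin(a),z])*3 for a in np.linspace(0,6.28,40)]
    cv2.polylines(img,[np.int32(q)],True,col,1)
E
cat > m.py <<'E'
from h import *
t=capture("top");s=capture("side")
for n,c,uv in[("yellow","yellow",(491,251)),("blue","blue",(307,250)),("red","red",(292,332)),("mat","dark",(537,340))]:
    z=.014 if n!="mat" else .004
    for cam,im in(("top",t),("side",s)):
        p=ray("top",(uv[0]*.64,uv[1]*.64),z)
        e=blob(im,c,p,26 if cam=="top" else 34,cam)
        if e: print(n,cam,np.round(ray(cam,e[0][0],z),4),np.round(e[0][1],1),e[1])
for n,uv in dict(pinion=(416,342),discs=(400,226),tin=(198,228)).items(): print(n,ray("top",(uv[0]*.64,uv[1]*.64),.05).round(3))
b=cv2.resize(t,None,fx=6,fy=6,interpolation=cv2.INTER_CUBIC)
cv2.imwrite("pics/c1.png",np.hstack([b[810:1110,1040:1340][:, :],b[1080:1380,990:1290]]))
o=np.vstack([np.hstack([b[790:1090,1010:1350],b[790:1090,1720:2060]]),np.hstack([b[1100:1400,950:1290],b[1150:1450,1900:2240]])])
cv2.imwrite("pics/c1.png",o)
E
python3 m.py
```

```text
yellow top [ 0.6139 -0.1668  0.014 ] [40.4 41.2] 773
yellow side [ 0.6091 -0.1761  0.014 ] [33.2 45.5] 592
blue top [0.6226 0.1753 0.014 ] [38.4 38.7] 532
blue side [0.6173 0.1628 0.014 ] [22.1 35.4] 197
red top [0.4725 0.2052 0.014 ] [40.1 40.5] 746
red side [0.4681 0.1936 0.014 ] [24.9 37.1] 336
mat top [ 0.4471 -0.2439  0.004 ] [43.8 44.6] 1552
mat side [ 0.4438 -0.2512  0.004 ] [41.  52.3] 1698
pinion [ 0.446 -0.022  0.05 ]
discs [0.657 0.001 0.05 ]
tin [0.662 0.367 0.05 ]
```

View pics/c1.png

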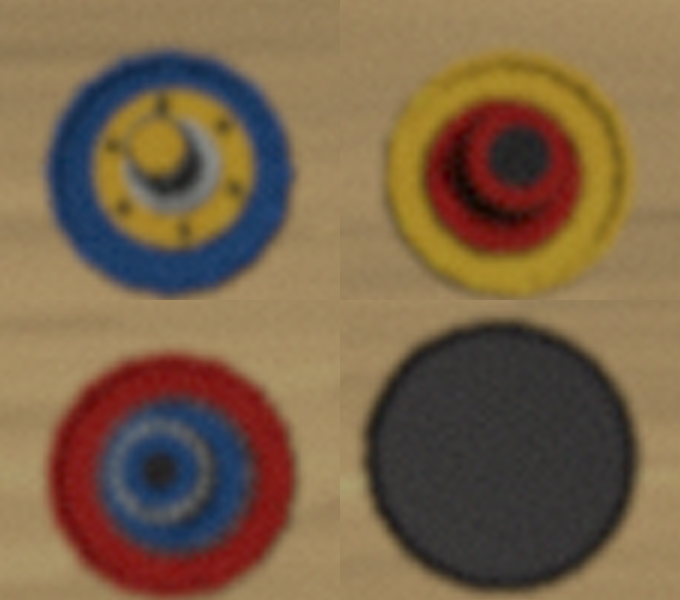

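The crops confirm each part stands mid-dish, with the parts visible in all three dishes and the mat clear. Top and side results differ by about 8 mm, so I'll overlay the top-view estimates on the side view to see why.

```bash
cat > ov.py <<'E'
from h import *
import sys
s=capture("side");b=cv2.resize(s,None,fx=3,fy=3,interpolation=cv2.INTER_CUBIC)
for p,r,z in[((.6139,-.1668),.059,.014),((.6226,.1753),.059,.014),((.4725,.2052),.059,.014),((.4471,-.2439),.066,.004),
  ((.6139,-.1668),.025,.069),((.6226,.1753),.016,.079),((.4725,.2052),.023,.070)]: draw(b,"side",p,r,z)
cv2.imwrite("pics/ov.png",cv2.resize(b[350:900,580:1150],(570,550)))
E
python3 ov.py
```

```text
(no output)
```

View pics/ov.png

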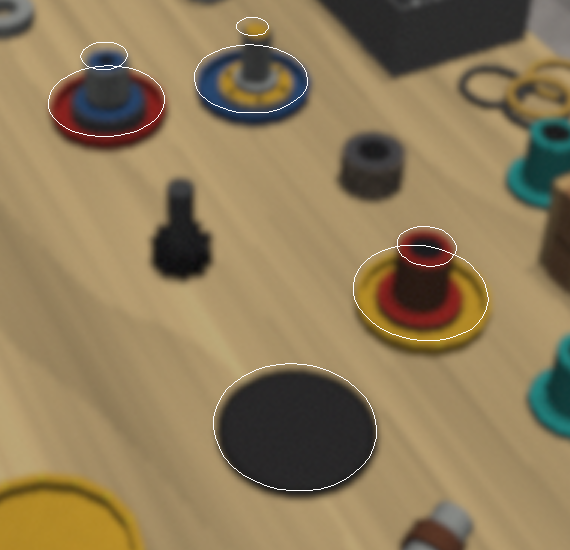

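```bash
python3 -m inch '[{"hand":0,"slide":[6,-7,0],"yaw":-0.17},{"hand":0,"slide":[11,-14,0],"yaw":-0.34},{"hand":0,"slide":[15,-21,0],"yaw":-0.51},{"hand":0,"slide":[18,-28,0],"yaw":-0.68},{"hand":0,"slide":[21,-35,0],"yaw":-0.85},{"hand":0,"slide":[23,-42,0],"yaw":-1.02},{"hand":0,"slide":[26,-49,0],"yaw":-1.19},{"hand":0,"slide":[29,-56,0],"yaw":-1.36},{"hand":0,"slide":[31,-63,0],"yaw":-1.57},{"hand":0,"slide":[33.2,-72.9,0],"yaw":-1.57}]'
python3 -m inch '[{"hand":0,"slide":[0,0,-4],"yaw":0},{"hand":0,"slide":[0,0,-8],"yaw":0},{"hand":0,"slide":[0,0,-12],"yaw":0},{"hand":0,"slide":[0,0,-12],"yaw":0},{"hand":0,"slide":[0,0,-12],"yaw":0},{"hand":0,"slide":[0,0,-12],"yaw":0}]'
cat > v.py <<'E'
from h import *
import sys
s=capture("side");st=sense();R=st["ee_rot"];T=st["tcp_pos"];print(T.round(4),R[:,1].round(3),st["wrist_force"].round(1),st["gripper_width"])
f=4;b=cv2.resize(s,None,fx=f,fy=f,interpolation=cv2.INTER_CUBIC)
w=.0435*st["gripper_width"]
for sg in(1,-1):
    for a in(w,.0585-.0435+w):
        q=[np.int32(proj("side",T+R@[x,sg*a,z])*f) for x,z in((-.0095,.07),(.0095,.07),(.0095,.03),(-.0095,.03))]
        cv2.polylines(b,[np.array(q)],True,(255,255,255),1)
c=proj("side",T+R@[0,0,.1])*f
x,y=[int(v) for v in c];cv2.imwrite(sys.argv[1],b[max(0,y-330):y+170,max(0,x-280):x+280])
E
python3 v.py pics/v1.png
```

```text
time_s: 1.5
tcp_pos: [0.5583, 0.0031, 0.2923]
ee_rot: [[-0.448, -0.894, 0.0], [-0.894, 0.448, 0.0], [-0.0, -0.0, -1.0]]
wrist_force: [1.3, 0.9, 0.4]
gripper_width: 0.997
time_s: 2.25
tcp_pos: [0.5589, 0.0053, 0.1743]
ee_rot: [[-0.446, -0.895, 0.004], [-0.895, 0.446, 0.001], [-0.003, -0.003, -1.0]]
wrist_force: [-0.6, 0.8, 1.0]
gripper_width: 1.005
[0.5587 0.0053 0.1742] [-0.895  0.446 -0.003] [-0.6  0.3  0.6] 0.9980668008695017
```

View pics/v1.png

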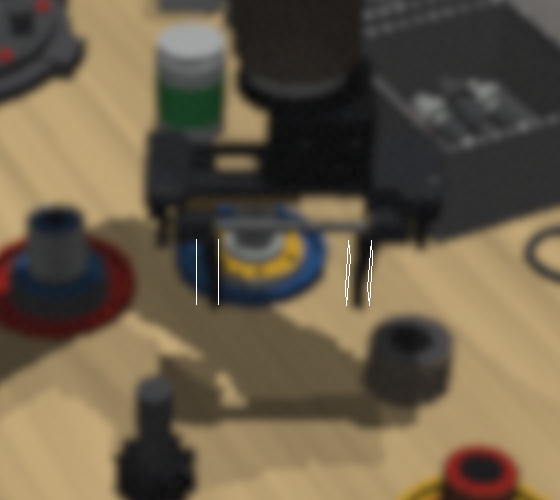

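The arm stopped short because of the joint-speed cap. It's at (0.559, 0.005), over bare bench between the flange and the discs. The fingers show at about x=165–185 and x=355–385 in the crop, near the overlay. I'll continue to the sleeve.

```bash
python3 -m inch '[{"hand":0,"slide":[1.8,-5.8,0],"yaw":0},{"hand":0,"slide":[3.6,-11.6,0],"yaw":0},{"hand":0,"slide":[5.4,-17.4,0],"yaw":0},{"hand":0,"slide":[5.4,-17.4,-1],"yaw":0},{"hand":0,"slide":[5.4,-17.4,-1],"yaw":0},{"hand":0,"slide":[5.4,-17.4,-1],"yaw":0}]'
python3 v.py pics/v2.png
```

```text
time_s: 3.05
tcp_pos: [0.6118, -0.1679, 0.1628]
ee_rot: [[-0.445, -0.895, 0.0], [-0.895, 0.445, -0.0], [-0.0, -0.0, -1.0]]
wrist_force: [-0.2, -0.7, -0.4]
gripper_width: 0.998
[ 0.6119 -0.1677  0.163 ] [-0.896  0.445 -0.001] [ 0.4 -0.1  0.1] 1.0018874989396607
```

View pics/v2.png

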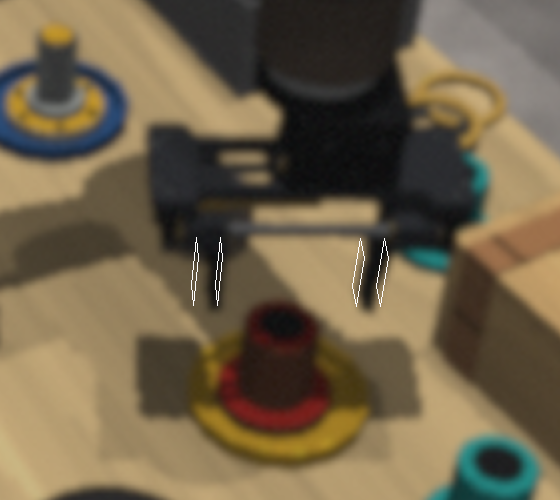

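The tips are at about (215,308) and (370,308) in the crop, within about 1 raw pixel of the overlay. So the side calibration is good and the true y lies nearer the side estimate. I'll use a compromise for the grasp, then calibrate on the held part.

```bash
python3 -m inch '[{"hand":0,"slide":[-0.2,-0.5,-1.5],"yaw":0},{"hand":0,"slide":[-0.2,-0.5,-3],"yaw":0},{"hand":0,"slide":[-0.2,-0.5,-4.5],"yaw":0},{"hand":0,"slide":[-0.2,-0.5,-5.7],"yaw":0},{"hand":0,"slide":[-0.2,-0.5,-5.7],"yaw":0},{"hand":0,"slide":[-0.2,-0.5,-5.7],"yaw":0}]'
python3 -m inch '[{"hand":1,"slide":[0,0,0],"yaw":0},{"hand":1,"slide":[0,0,0],"yaw":0},{"hand":1,"slide":[0,0,0],"yaw":0},{"hand":1,"slide":[0,0,0],"yaw":0},{"hand":1,"slide":[0,0,0],"yaw":0},{"hand":1,"slide":[0,0,0],"yaw":0},{"hand":1,"slide":[0,0,0],"yaw":0},{"hand":1,"slide":[0,0,0],"yaw":0}]'
python3 v.py pics/v3.png
```

```text
time_s: 3.85
tcp_pos: [0.6102, -0.1741, 0.1055]
ee_rot: [[-0.446, -0.895, 0.001], [-0.895, 0.446, -0.0], [-0.0, -0.001, -1.0]]
wrist_force: [-0.5, 0.1, 0.0]
gripper_width: 0.999
time_s: 4.85
tcp_pos: [0.6083, -0.1735, 0.1051]
ee_rot: [[-0.447, -0.895, -0.004], [-0.895, 0.447, 0.001], [0.001, 0.004, -1.0]]
wrist_force: [-4.4, 3.0, 4.8]
gripper_width: 0.562
[ 0.6083 -0.1735  0.1052] [-0.895  0.447  0.004] [-4.2  3.9  4.4] 0.5601611059784198
```

View pics/v3.png

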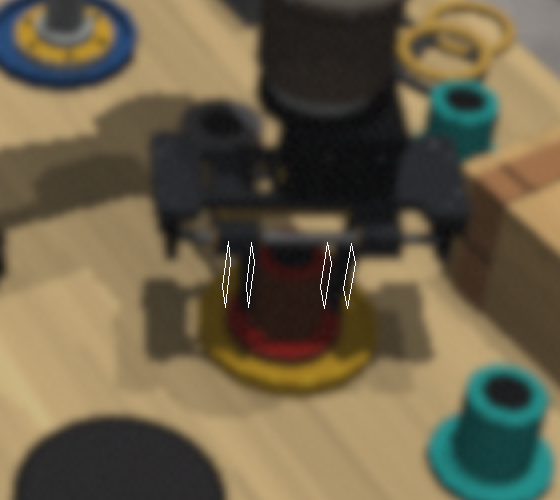

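The sleeve is gripped: opening 0.56 (49 mm on a 50 mm barrel), standing between the pads at about (290,290) in the crop. I'll lift it, carry it to the mat and stop just above for a check.

```bash
python3 -m inch '[{"hand":1,"slide":[0,0,1],"yaw":0},{"hand":1,"slide":[0,0,3],"yaw":0},{"hand":1,"slide":[0,0,6],"yaw":0},{"hand":1,"slide":[-3,-1.4,6],"yaw":0},{"hand":1,"slide":[-7,-3.2,6],"yaw":0},{"hand":1,"slide":[-11,-5,6],"yaw":0},{"hand":1,"slide":[-14,-6.4,6],"yaw":0},{"hand":1,"slide":[-16.4,-7.4,6],"yaw":0},{"hand":1,"slide":[-16.4,-7.4,6],"yaw":0},{"hand":1,"slide":[-16.4,-7.4,6],"yaw":0}]'
python3 v.py pics/v4.png; python3 - <<'E'
from h import *
p=proj("side",[.445,-.248,.12]);print(p)
a=cv2.resize(capture("top"),None,fx=4,fy=4,interpolation=cv2.INTER_CUBIC);b=cv2.imread("pics/v4.png")
cv2.imwrite("pics/v4b.png",np.hstack([b[:,:400],a[620:1120,1150:1550]]))
E
```

```text
time_s: 6.15
tcp_pos: [0.4466, -0.2483, 0.1655]
ee_rot: [[-0.447, -0.895, 0.002], [-0.895, 0.447, -0.001], [-0.0, -0.002, -1.0]]
wrist_force: [0.6, 0.2, -5.4]
gripper_width: 0.566
[ 0.4468 -0.2481  0.1654] [-0.895  0.446 -0.001] [ 0.6  0.  -4.7] 0.5646193932094005
[293.85331229 226.69389723]
```

View pics/v4b.png

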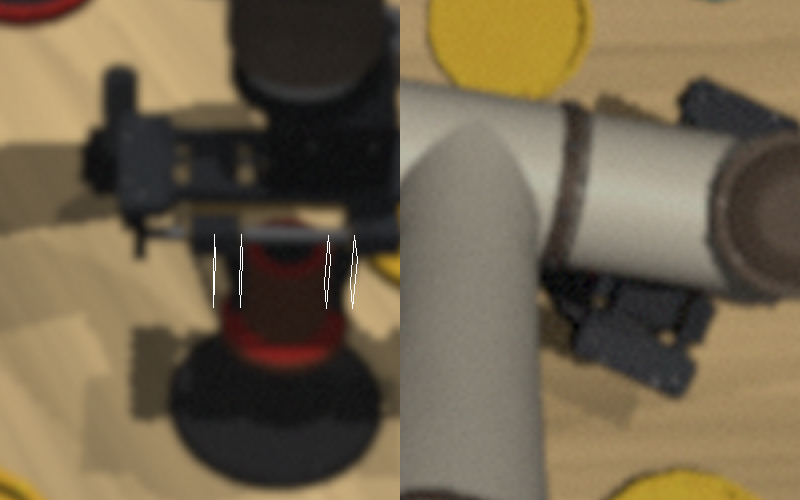

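The sleeve hangs upright over the mat, foot centred at about x=283 against mat centre 275 (in the left panel), about 4 mm off. I'll set it down.

```bash
python3 -m inch '[{"hand":1,"slide":[-0.2,0,-2],"yaw":0},{"hand":1,"slide":[-0.2,0,-4],"yaw":0},{"hand":1,"slide":[-0.2,0,-5.3],"yaw":0},{"hand":1,"slide":[-0.2,0,-5.7],"yaw":0},{"hand":1,"slide":[-0.2,0,-5.9],"yaw":0},{"hand":1,"slide":[-0.2,0,-6],"yaw":0},{"hand":1,"slide":[-0.2,0,-6],"yaw":0},{"hand":1,"slide":[-0.2,0,-6],"yaw":0}]'
```

```text
time_s: 7.25
tcp_pos: [0.444, -0.2481, 0.1056]
ee_rot: [[-0.447, -0.895, 0.001], [-0.895, 0.447, -0.0], [-0.0, -0.001, -1.0]]
wrist_force: [-0.5, 0.0, -4.4]
gripper_width: 0.563
```

```bash
python3 -m inch '[{"hand":1,"slide":[0,0,-0.05],"yaw":0},{"hand":1,"slide":[0,0,-0.1],"yaw":0},{"hand":1,"slide":[0,0,-0.1],"yaw":0}]'
```

```text
time_s: 7.62
tcp_pos: [0.4441, -0.2482, 0.1052]
ee_rot: [[-0.446, -0.895, 0.001], [-0.895, 0.446, -0.001], [0.0, -0.001, -1.0]]
wrist_force: [-1.5, 1.3, 6.2]
gripper_width: 0.559
```

```bash
python3 -m inch '[{"hand":0,"slide":[0,0,0],"yaw":0},{"hand":0,"slide":[0,0,0],"yaw":0},{"hand":0,"slide":[0,0,0],"yaw":0},{"hand":0,"slide":[0,0,0],"yaw":0},{"hand":0,"slide":[0,0,0],"yaw":0},{"hand":0,"slide":[0,0,2],"yaw":0},{"hand":0,"slide":[0,0,5],"yaw":0},{"hand":0,"slide":[0,0,9],"yaw":0}]'
python3 -m inch '[{"hand":0,"slide":[2,5,0],"yaw":0},{"hand":0,"slide":[4,10,0],"yaw":0},{"hand":0,"slide":[6.3,15,0],"yaw":0},{"hand":0,"slide":[8.4,20,0],"yaw":0},{"hand":0,"slide":[10.5,25,0],"yaw":0},{"hand":0,"slide":[12.6,30,0],"yaw":0},{"hand":0,"slide":[14.7,35,0],"yaw":0},{"hand":0,"slide":[17.5,41.5,0],"yaw":0},{"hand":0,"slide":[17.5,41.5,-2],"yaw":0},{"hand":0,"slide":[17.5,41.5,-2],"yaw":0}]'
python3 v.py pics/v5.png; python3 - <<'E'
from h import *
t=capture("top")
for c,p,z in(("red",[.444,-.248,.013],.013),("dark",[.444,-.248,.004],.004)):
    e=blob(t,c,p,30);print(c,ray("top",e[0][0],z).round(4),np.round(e[0][1],1))
b=cv2.resize(t,None,fx=4,fy=4,interpolation=cv2.INTER_CUBIC)[740:1000,1240:1500]
v=cv2.imread("pics/v5.png");v[:260,:260][:b.shape[0],:b.shape[1]]=b;cv2.imwrite("pics/v5.png",v)
E
```

```text
time_s: 8.62
tcp_pos: [0.4432, -0.2479, 0.1944]
ee_rot: [[-0.447, -0.895, -0.002], [-0.895, 0.447, 0.001], [0.001, 0.002, -1.0]]
wrist_force: [0.6, 0.4, -0.7]
gripper_width: 1.0
time_s: 9.88
tcp_pos: [0.6173, 0.1668, 0.1715]
ee_rot: [[-0.446, -0.895, -0.005], [-0.895, 0.446, -0.002], [0.004, 0.004, -1.0]]
wrist_force: [-0.4, -0.4, -0.3]
gripper_width: 1.0
[0.6178 0.1661 0.1728] [-0.895  0.447  0.002] [ 0.4  0.6 -0.9] 0.9979756916990021
red [ 0.4496 -0.2388  0.013 ] [27.3 27.6]
dark [ 0.4472 -0.2439  0.004 ] [43.6 44.5]
```

View pics/v5.png

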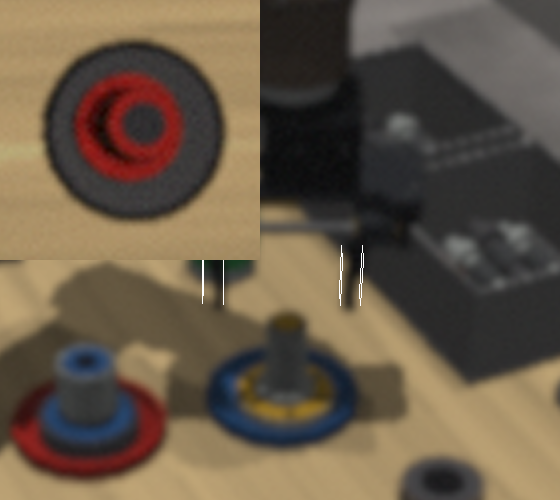

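The inset shows the sleeve upright on the mat. The measured top-camera bias is about (+5.5, +9) mm, which agrees with the side view. Corrected targets: yellow (.6085,-.176), blue (.617,.166), red (.467,.196). The gripper is above the flange, so I'll grasp it.

```bash
python3 -m inch '[{"hand":0,"slide":[0,0,-2],"yaw":0},{"hand":0,"slide":[0,0,-4],"yaw":0},{"hand":0,"slide":[0,0,-5.5],"yaw":0},{"hand":0,"slide":[0,0,-6.7],"yaw":0},{"hand":0,"slide":[0,0,-6.7],"yaw":0},{"hand":0,"slide":[0,0,-6.7],"yaw":0}]'
python3 -m inch '[{"hand":1,"slide":[0,0,0],"yaw":0},{"hand":1,"slide":[0,0,0],"yaw":0},{"hand":1,"slide":[0,0,0],"yaw":0},{"hand":1,"slide":[0,0,0],"yaw":0},{"hand":1,"slide":[0,0,0],"yaw":0},{"hand":1,"slide":[0,0,0],"yaw":0},{"hand":1,"slide":[0,0,0],"yaw":0},{"hand":1,"slide":[0,0,0],"yaw":0}]'
```

```text
time_s: 10.72
tcp_pos: [0.6193, 0.1671, 0.1079]
ee_rot: [[-0.446, -0.895, 0.001], [-0.895, 0.446, 0.0], [-0.001, -0.001, -1.0]]
wrist_force: [-0.0, -0.4, -0.1]
gripper_width: 1.003
time_s: 11.72
tcp_pos: [0.6194, 0.1669, 0.1074]
ee_rot: [[-0.447, -0.895, 0.001], [-0.895, 0.447, 0.0], [-0.001, -0.001, -1.0]]
wrist_force: [2.6, -1.4, -0.6]
gripper_width: 0.363
```

```bash
python3 -m inch '[{"hand":1,"slide":[0,0,1],"yaw":0},{"hand":1,"slide":[0,0,4],"yaw":0},{"hand":1,"slide":[0,0,8],"yaw":0},{"hand":1,"slide":[0,-5,8],"yaw":0},{"hand":1,"slide":[0,-11,8],"yaw":0},{"hand":1,"slide":[-0.5,-17,8],"yaw":0},{"hand":1,"slide":[-0.5,-23,8],"yaw":0},{"hand":1,"slide":[-1,-29,8],"yaw":0},{"hand":1,"slide":[-1.1,-34.3,8],"yaw":0},{"hand":1,"slide":[-1.1,-34.3,8],"yaw":0}]'
python3 -m inch '[{"hand":1,"slide":[0,0,0],"yaw":0},{"hand":1,"slide":[0,0,-2],"yaw":0},{"hand":1,"slide":[0,0,-4],"yaw":0},{"hand":1,"slide":[0,0,-4],"yaw":0},{"hand":1,"slide":[0,0,-4],"yaw":0}]'
python3 v.py pics/v6.png
```

```text
time_s: 12.98
tcp_pos: [0.6057, -0.1794, 0.1858]
ee_rot: [[-0.452, -0.892, -0.004], [-0.892, 0.452, 0.001], [0.001, 0.004, -1.0]]
wrist_force: [0.6, 0.0, -6.6]
gripper_width: 0.361
time_s: 13.6
tcp_pos: [0.6085, -0.1751, 0.148]
ee_rot: [[-0.445, -0.896, 0.001], [-0.896, 0.445, -0.0], [-0.0, -0.001, -1.0]]
wrist_force: [0.7, -0.1, -5.5]
gripper_width: 0.361
[ 0.6086 -0.1753  0.1484] [-0.895  0.445 -0.002] [ 0.1 -0.1 -6.7] 0.3618299224138947
```

View pics/v6.png

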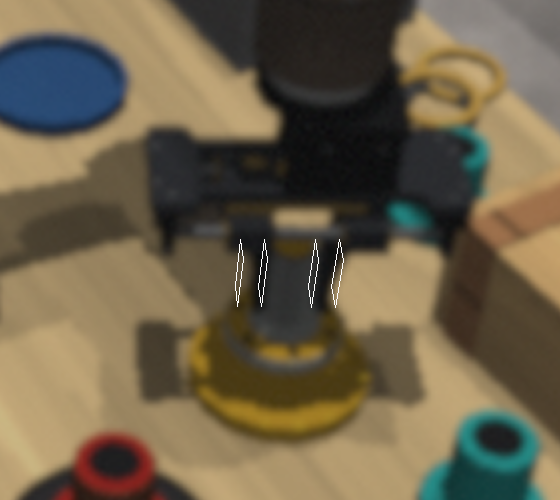

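The flange hangs upright above the yellow dish, foot centred at about x=282 and dish at about 280. I'll lower it.

```bash
python3 -m inch '[{"hand":1,"slide":[0,0,-2],"yaw":0},{"hand":1,"slide":[0,0,-3.5],"yaw":0},{"hand":1,"slide":[0,0,-3.8],"yaw":0},{"hand":1,"slide":[0,0,-4],"yaw":0},{"hand":1,"slide":[0,0,-4.1],"yaw":0},{"hand":1,"slide":[0,0,-4.1],"yaw":0},{"hand":1,"slide":[0,0,-4.1],"yaw":0}]'
```

```text
time_s: 14.52
tcp_pos: [0.6083, -0.1762, 0.1074]
ee_rot: [[-0.446, -0.895, 0.002], [-0.895, 0.446, -0.0], [-0.0, -0.002, -1.0]]
wrist_force: [0.1, -0.8, -0.2]
gripper_width: 0.358
```

```bash
python3 -m inch '[{"hand":0,"slide":[0,0,0],"yaw":0},{"hand":0,"slide":[0,0,0],"yaw":0},{"hand":0,"slide":[0,0,0],"yaw":0},{"hand":0,"slide":[0,0,0],"yaw":0},{"hand":0,"slide":[0,0,0],"yaw":0},{"hand":0,"slide":[0,0,2],"yaw":0},{"hand":0,"slide":[0,0,5],"yaw":0},{"hand":0,"slide":[0,0,9],"yaw":0}]'
python3 -m inch '[{"hand":0,"slide":[-2,5,0],"yaw":0},{"hand":0,"slide":[-4,10,0],"yaw":0},{"hand":0,"slide":[-6,15,0],"yaw":0},{"hand":0,"slide":[-8,20,0],"yaw":0},{"hand":0,"slide":[-10,25,0],"yaw":0},{"hand":0,"slide":[-12,31,0],"yaw":0},{"hand":0,"slide":[-14.1,37.2,0],"yaw":0},{"hand":0,"slide":[-14.1,37.2,-2],"yaw":0},{"hand":0,"slide":[-14.1,37.2,-2],"yaw":0},{"hand":0,"slide":[-14.1,37.2,-2],"yaw":0}]'
python3 v.py pics/v7.png; python3 - <<'E'
from h import *
t=capture("top")
e=blob(t,"yellow",[.6139,-.1668,.014],26);print(ray("top",e[0][0],.014).round(4))
e=blob(t,"red",[.4496,-.2388,.013],30);print(ray("top",e[0][0],.013).round(4))
b=cv2.resize(t,None,fx=4,fy=4,interpolation=cv2.INTER_CUBIC)[510:770,1130:1390]
v=cv2.imread("pics/v7.png");v[:260,:260]=b;cv2.imwrite("pics/v7.png",v)
E
```

```text
time_s: 15.52
tcp_pos: [0.6072, -0.176, 0.1961]
ee_rot: [[-0.447, -0.895, -0.003], [-0.895, 0.447, 0.0], [0.001, 0.002, -1.0]]
wrist_force: [0.1, -0.2, 0.8]
gripper_width: 0.992
time_s: 16.77
tcp_pos: [0.4672, 0.1956, 0.1767]
ee_rot: [[-0.447, -0.894, 0.0], [-0.894, 0.447, -0.0], [-0.0, -0.0, -1.0]]
wrist_force: [0.4, 0.1, 0.9]
gripper_width: 0.998
[0.4674 0.1955 0.1769] [-0.894  0.448 -0.001] [-0.8 -0.7 -0.1] 0.9969187234981073
[ 0.6139 -0.1668  0.014 ]
[ 0.4496 -0.2387  0.013 ]
```

View pics/v7.png

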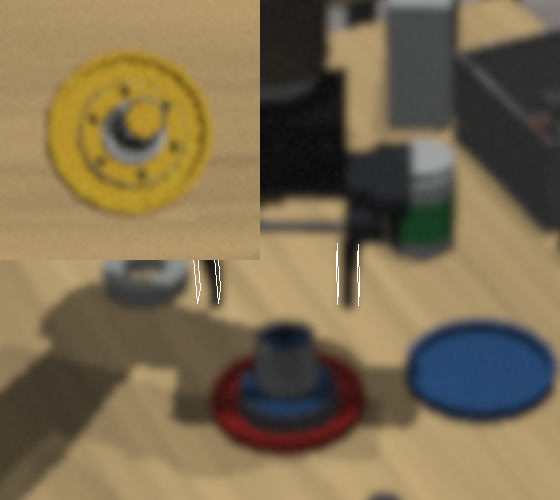

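The flange is upright and central in the yellow dish (inset). The gripper at about x=283 lines up with the gear at 286, so I'll grasp it.

```bash
python3 -m inch '[{"hand":0,"slide":[0,0,-2],"yaw":0},{"hand":0,"slide":[0,0,-4],"yaw":0},{"hand":0,"slide":[0,0,-6],"yaw":0},{"hand":0,"slide":[0,0,-7.2],"yaw":0},{"hand":0,"slide":[0,0,-7.2],"yaw":0},{"hand":0,"slide":[0,0,-7.2],"yaw":0}]'
python3 -m inch '[{"hand":1,"slide":[0,0,0],"yaw":0},{"hand":1,"slide":[0,0,0],"yaw":0},{"hand":1,"slide":[0,0,0],"yaw":0},{"hand":1,"slide":[0,0,0],"yaw":0},{"hand":1,"slide":[0,0,0],"yaw":0},{"hand":1,"slide":[0,0,0],"yaw":0},{"hand":1,"slide":[0,0,0],"yaw":0},{"hand":1,"slide":[0,0,0],"yaw":0}]'
```

```text
time_s: 17.62
tcp_pos: [0.4674, 0.1961, 0.105]
ee_rot: [[-0.447, -0.895, 0.001], [-0.895, 0.447, 0.001], [-0.001, -0.001, -1.0]]
wrist_force: [0.2, -0.1, -0.3]
gripper_width: 1.003
time_s: 18.62
tcp_pos: [0.467, 0.196, 0.1043]
ee_rot: [[-0.447, -0.895, 0.0], [-0.895, 0.447, 0.0], [-0.0, -0.0, -1.0]]
wrist_force: [1.8, -1.4, 0.1]
gripper_width: 0.525
```

Gripped at 45.7 mm, as expected. Next is the blue dish at (.617,.166), a shift of (+15, -3) cm.

```bash
python3 -m inch '[{"hand":1,"slide":[0,0,1],"yaw":0},{"hand":1,"slide":[0,0,3],"yaw":0},{"hand":1,"slide":[0,0,6],"yaw":0},{"hand":1,"slide":[4,-0.8,6],"yaw":0},{"hand":1,"slide":[8,-1.6,6],"yaw":0},{"hand":1,"slide":[12,-2.4,6],"yaw":0},{"hand":1,"slide":[15,-3,6],"yaw":0},{"hand":1,"slide":[15,-3,3],"yaw":0},{"hand":1,"slide":[15,-3,3],"yaw":0},{"hand":1,"slide":[15,-3,3],"yaw":0}]'
python3 v.py pics/v8.png
```

```text
time_s: 19.88
tcp_pos: [0.6163, 0.166, 0.1342]
ee_rot: [[-0.446, -0.895, -0.001], [-0.895, 0.446, -0.001], [0.001, 0.001, -1.0]]
wrist_force: [0.8, -0.3, -7.1]
gripper_width: 0.518
[0.6169 0.1663 0.1351] [-0.895  0.446 -0.001] [ 0.4 -0.1 -6.5] 0.520233761942915
```

View pics/v8.png

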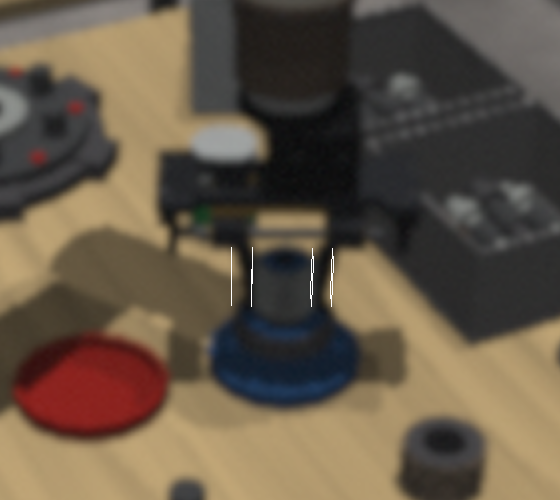

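The gear is centred over the blue dish (both at about x=284). I'll lower it 3 cm.

```bash
python3 -m inch '[{"hand":1,"slide":[0,0,-1.5],"yaw":0},{"hand":1,"slide":[0,0,-2.5],"yaw":0},{"hand":1,"slide":[0,0,-2.8],"yaw":0},{"hand":1,"slide":[0,0,-3],"yaw":0},{"hand":1,"slide":[0,0,-3.05],"yaw":0},{"hand":1,"slide":[0,0,-3.05],"yaw":0},{"hand":1,"slide":[0,0,-3.05],"yaw":0}]'
```

```text
time_s: 20.8
tcp_pos: [0.6166, 0.1659, 0.1044]
ee_rot: [[-0.446, -0.895, -0.0], [-0.895, 0.446, -0.0], [0.0, 0.0, -1.0]]
wrist_force: [-3.2, -0.0, -0.3]
gripper_width: 0.521
```

```bash
python3 -m inch '[{"hand":0,"slide":[0,0,0],"yaw":0},{"hand":0,"slide":[0,0,0],"yaw":0},{"hand":0,"slide":[0,0,0],"yaw":0},{"hand":0,"slide":[0,0,0],"yaw":0},{"hand":0,"slide":[0,0,0],"yaw":0},{"hand":0,"slide":[0,0,2],"yaw":0},{"hand":0,"slide":[0,0,5],"yaw":0},{"hand":0,"slide":[0,0,9],"yaw":0}]'
python3 -m inch '[{"hand":0,"slide":[-2,-5,0],"yaw":0},{"hand":0,"slide":[-4,-10,0],"yaw":0},{"hand":0,"slide":[-6.2,-15,0],"yaw":0},{"hand":0,"slide":[-8.3,-20,0],"yaw":0},{"hand":0,"slide":[-10.4,-25,0],"yaw":0},{"hand":0,"slide":[-12.5,-30,0],"yaw":0},{"hand":0,"slide":[-14.6,-35,0],"yaw":0},{"hand":0,"slide":[-17.2,-41.4,0],"yaw":0},{"hand":0,"slide":[-17.2,-41.4,0],"yaw":0},{"hand":0,"slide":[-17.2,-41.4,0],"yaw":0}]'
```

```text
time_s: 21.8
tcp_pos: [0.6164, 0.1658, 0.1936]
ee_rot: [[-0.447, -0.895, -0.002], [-0.895, 0.447, -0.001], [0.002, 0.001, -1.0]]
wrist_force: [0.4, -0.7, -0.3]
gripper_width: 1.001
time_s: 23.05
tcp_pos: [0.4447, -0.2484, 0.1938]
ee_rot: [[-0.448, -0.894, 0.0], [-0.894, 0.448, -0.0], [-0.0, -0.0, -1.0]]
wrist_force: [0.2, 0.2, -0.6]
gripper_width: 0.999
```

```bash
python3 -m inch '[{"hand":0,"slide":[0,0,-3],"yaw":0},{"hand":0,"slide":[0,0,-5],"yaw":0},{"hand":0,"slide":[0,0,-7],"yaw":0},{"hand":0,"slide":[0,0,-8.8],"yaw":0},{"hand":0,"slide":[0,0,-8.8],"yaw":0},{"hand":0,"slide":[0,0,-8.8],"yaw":0}]'
python3 -m inch '[{"hand":1,"slide":[0,0,0],"yaw":0},{"hand":1,"slide":[0,0,0],"yaw":0},{"hand":1,"slide":[0,0,0],"yaw":0},{"hand":1,"slide":[0,0,0],"yaw":0},{"hand":1,"slide":[0,0,0],"yaw":0},{"hand":1,"slide":[0,0,0],"yaw":0},{"hand":1,"slide":[0,0,0],"yaw":0},{"hand":1,"slide":[0,0,0],"yaw":0}]'
```

```text
time_s: 23.8
tcp_pos: [0.4458, -0.2474, 0.1064]
ee_rot: [[-0.445, -0.896, 0.001], [-0.896, 0.445, -0.0], [-0.0, -0.001, -1.0]]
wrist_force: [-0.1, -0.0, 0.2]
gripper_width: 1.006
time_s: 24.8
tcp_pos: [0.4446, -0.248, 0.1058]
ee_rot: [[-0.447, -0.895, -0.001], [-0.895, 0.447, 0.0], [0.0, 0.001, -1.0]]
wrist_force: [-1.9, -0.1, 2.1]
gripper_width: 0.562
```

The straight path passes over the 90 mm pinion, so I'll lift 15 cm.

```bash
python3 -m inch '[{"hand":1,"slide":[0,0,1],"yaw":0},{"hand":1,"slide":[0,0,4],"yaw":0},{"hand":1,"slide":[0,0,8],"yaw":0},{"hand":1,"slide":[0,0,12],"yaw":0},{"hand":1,"slide":[0,0,15],"yaw":0},{"hand":1,"slide":[0,0,15],"yaw":0}]'
python3 -m inch '[{"hand":1,"slide":[0.5,5,0],"yaw":0},{"hand":1,"slide":[0.5,10,0],"yaw":0},{"hand":1,"slide":[1,15,0],"yaw":0},{"hand":1,"slide":[1,20,0],"yaw":0},{"hand":1,"slide":[1.5,25,0],"yaw":0},{"hand":1,"slide":[1.5,30,0],"yaw":0},{"hand":1,"slide":[2,35,0],"yaw":0},{"hand":1,"slide":[2.2,40,0],"yaw":0},{"hand":1,"slide":[2.2,44.4,0],"yaw":0},{"hand":1,"slide":[2.2,44.4,0],"yaw":0}]'
python3 -m inch '[{"hand":1,"slide":[0,0,-4],"yaw":0},{"hand":1,"slide":[0,0,-8],"yaw":0},{"hand":1,"slide":[0,0,-11],"yaw":0},{"hand":1,"slide":[0,0,-12],"yaw":0},{"hand":1,"slide":[0,0,-12],"yaw":0},{"hand":1,"slide":[0,0,-12],"yaw":0}]'
python3 v.py pics/v9.png
```

```text
time_s: 25.55
tcp_pos: [0.4457, -0.2481, 0.2577]
ee_rot: [[-0.447, -0.895, 0.006], [-0.895, 0.447, -0.001], [-0.002, -0.005, -1.0]]
wrist_force: [0.5, -0.5, -5.8]
gripper_width: 0.561
time_s: 26.8
tcp_pos: [0.466, 0.1983, 0.2531]
ee_rot: [[-0.444, -0.896, -0.003], [-0.896, 0.444, -0.001], [0.003, 0.002, -1.0]]
wrist_force: [-0.1, -1.1, -4.8]
gripper_width: 0.563
time_s: 27.55
tcp_pos: [0.4675, 0.1963, 0.1368]
ee_rot: [[-0.447, -0.895, 0.002], [-0.895, 0.447, 0.001], [-0.002, -0.001, -1.0]]
wrist_force: [0.6, 0.4, -5.1]
gripper_width: 0.562
[0.4675 0.1964 0.137 ] [-0.895  0.447 -0.001] [-0.2 -0.8 -3.9] 0.5624420953424293
```

View pics/v9.png

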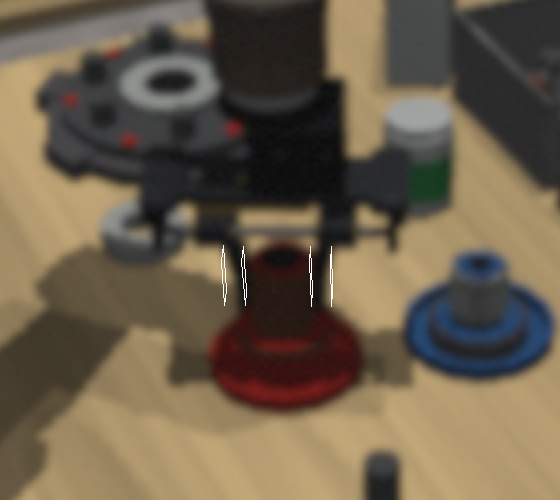

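The gear stands upright in blue, and the sleeve is centred over red (both at about x=285). I'll lower it 3.1 cm.

```bash
python3 -m inch '[{"hand":1,"slide":[0,0,-1.5],"yaw":0},{"hand":1,"slide":[0,0,-2.5],"yaw":0},{"hand":1,"slide":[0,0,-2.9],"yaw":0},{"hand":1,"slide":[0,0,-3.1],"yaw":0},{"hand":1,"slide":[0,0,-3.15],"yaw":0},{"hand":1,"slide":[0,0,-3.15],"yaw":0},{"hand":1,"slide":[0,0,-3.15],"yaw":0}]'
```

```text
time_s: 28.48
tcp_pos: [0.4668, 0.1959, 0.1058]
ee_rot: [[-0.446, -0.895, 0.0], [-0.895, 0.446, 0.0], [-0.0, -0.0, -1.0]]
wrist_force: [-3.8, -2.1, 5.2]
gripper_width: 0.57
```

Contact. I'll open, rise and retreat so the final view is clear.

```bash
python3 -m inch '[{"hand":0,"slide":[0,0,0],"yaw":0},{"hand":0,"slide":[0,0,0],"yaw":0},{"hand":0,"slide":[0,0,0],"yaw":0},{"hand":0,"slide":[0,0,0],"yaw":0},{"hand":0,"slide":[0,0,0],"yaw":0},{"hand":0,"slide":[0,0,2],"yaw":0},{"hand":0,"slide":[0,0,5],"yaw":0},{"hand":0,"slide":[0,0,10],"yaw":0},{"hand":0,"slide":[0,0,15],"yaw":0},{"hand":0,"slide":[0,0,18],"yaw":0}]'
python3 -m inch '[{"hand":0,"slide":[-2,5,0],"yaw":0},{"hand":0,"slide":[-5,10,0],"yaw":0},{"hand":0,"slide":[-8,16,0],"yaw":0},{"hand":0,"slide":[-12,22,0],"yaw":0},{"hand":0,"slide":[-17,28,0],"yaw":0},{"hand":0,"slide":[-20,33,0],"yaw":0},{"hand":0,"slide":[-20,33,0],"yaw":0},{"hand":0,"slide":[-20,33,0],"yaw":0},{"hand":0,"slide":[-20,33,0],"yaw":0},{"hand":0,"slide":[-20,33,0],"yaw":0}]'
python3 - <<'E'
from h import *
t=capture("top");s=capture("side")
a=cv2.resize(t[110:350,140:400],None,fx=1.5,fy=1.5);b=cv2.resize(s[60:300,180:440],None,fx=1.5,fy=1.5)
cv2.imwrite("pics/end.png",np.hstack([a,b]))
for uv in((416,342),(400,226)):print(ray("top",(uv[0]*.64,uv[1]*.64),.05).round(3))
E
```

```text
time_s: 29.72
tcp_pos: [0.4672, 0.1962, 0.2871]
ee_rot: [[-0.446, -0.895, 0.003], [-0.895, 0.446, 0.002], [-0.003, -0.002, -1.0]]
wrist_force: [0.3, 0.5, -1.1]
gripper_width: 1.001
time_s: 30.98
tcp_pos: [0.2678, 0.5248, 0.2845]
ee_rot: [[-0.448, -0.894, 0.0], [-0.894, 0.448, -0.0], [0.0, -0.0, -1.0]]
wrist_force: [-0.6, 0.1, -0.4]
gripper_width: 0.997
[ 0.446 -0.022  0.05 ]
[0.657 0.001 0.05 ]
```

View pics/end.png

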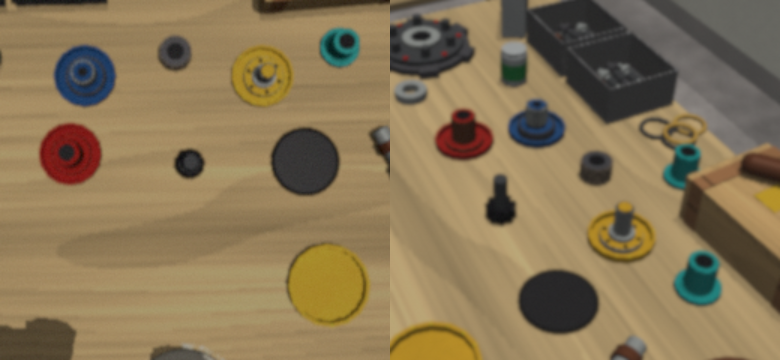

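The final views show the gear in blue at (84,75), the sleeve in red at (70,154), the flange in yellow at (262,76) and an empty mat at (305,161). The pinion at (189,163), the discs at (175,52) and the tin stand where they were.

```bash
python3 -c "
from station import *
print(finish_job())"
```

```text
the job is handed in; nothing more can be done
None
```

The job is done and handed in at about 31 s of the 128 s allowed. I parked the sleeve on the mat, moved the flange to the yellow dish and the gear to the blue dish, then moved the sleeve from the mat to the red dish. Each part was lowered until the wrist force showed contact, and only then released.

**Last checks:** the final top and side pictures show all three parts upright and centred in the dishes of their own colour. The mat is empty, and the pinion, discs and tin look unmoved, judged by eye only. The robot is clear of everything.

**Disagreement:** the two cameras differed by about 8–12 mm on positions. The held sleeve showed the top camera was off by about 5.5 mm in x and 9 mm in y. I corrected the targets for that, and they then matched the side view to within 1–4 mm.

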